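# Shut the vent of the large cheese ripening box

## Task

The cheeses in the larger of the two ripening boxes are drying out: shut the vent in its lid fully, so that the flat steel shutter plate covers all the air slots. The plate has no handle, so press down on it from above and slide it along its frame by friction. Leave the vent of the smaller box as it is.

Things in the scene. Friction and masses are not known exactly. Their poses are not given: they have to be found in the camera images.
- large_vent_plate (a point): Top-face centre of the large box's vent shutter: a plain flat steel plate, 64 (x) by 72 (y) mm, level, 115 mm above the table, no handle. It lies in a light grey frame (86 x 160 mm, centred on the lid, 4 mm high; plate stands 1 mm above its rim). z up; slides along its own +y to close. Box: 300 x 240 x 110 mm, white lid, clear walls, fixed.
- large_vent (a joint): How far the large box's shutter has been slid from fully open, in m: 0 = fully open (plate at the -y end of its frame, five dark slots uncovered), 0.066 = fully closed against the end of the frame, all slots covered. It slides stiffly (about 1.5 N of friction, plus a little drag when moved fast) and stays where it is left.
- small_vent_plate (a point): Top-face centre of the small box's vent shutter: a plain flat steel plate, 64 (x) by 72 (y) mm, level, 115 mm above the table, no handle. It lies in a light grey frame (86 x 160 mm, centred on the lid, 4 mm high; plate stands 1 mm above its rim). z up; slides along its own +y to close. Box: 190 x 190 x 110 mm, same look, fixed.
- small_vent (a joint): The same for the small box's shutter: 0 = fully open, 0.066 = fully closed. To be left as it is.

How it is judged (in metres and radians):
At the end, for the whole second after the job is handed in: The large box's shutter is fully closed (within 10 mm of its closed end) and at rest, and the small box's shutter is within 10 mm of where it started (value of joint large_vent above 0.056 m and velocity of joint large_vent between -0.005 and 0.005 m/s and distance of small_vent_plate from where it was at the start of the episode below 0.01 m); the robot touches nothing.
It fails at once if the small box's vent shutter was moved by more than 10 mm (distance of small_vent_plate from where it was at the start of the episode above 0.01 m).
It also fails if it takes over 29 s, if anything falls off the work surface, if the arm or the gripper's body presses on something with over 40 N, if the wrist force passes 120 N, or if a joint passes its speed limit or range.

## Robot

A 6-joint arm with a two-finger parallel gripper is mounted at the origin on the work surface. World frame = base frame: x ahead of the robot, y to its left, z up, the work surface at z = 0. Lengths are in mm, angles in rad, forces in N, time in s.
With the tool pointing down it reaches from about 325 to 900 mm from the base axis. Payload 3.5 kg.
Tool frame: the origin (TCP) lies midway between the tips of the shut fingers; the grasp point (between the pads) lies 19 mm behind it; z points along the fingers, y is the direction in which the jaws open and shut (so a half turn about z gives the same grasp; the last joint's range is limited). The gripper opens to 85 mm and grips with 20 to 120 N. Pads are 22 mm wide; open, the fingers measure 114 mm over their backs; the gripper's body (76 mm by 85 mm) begins 54 mm behind the grasp point. The pads swing forward as they close: fully open they stand 13 mm farther back than shut.
Start: joints at [-1.264, 0.276, -0.026, 1.268, 0, 1.467], TCP at [249.004, -573.253, 231.313] pointing down, gripper open.
Joint ranges: [-3.12, 3.12], [-0.85, 1.88], [-1.08, 1.24], [-1.95, 2.15], [-1.57, 1.53], [-3.14, 3.14]. Speed limits (rad/s): [2.57, 2.57, 3.14, 3.14, 3.14, 3.14].

## Interface

Orientations are given as [roll, pitch, yaw] about the fixed x, y, z axes, in that order (R = Rz(yaw) Ry(pitch) Rx(roll)).
In Python, from workcell import bot, eyes gives the robot as it stands. The module is installed in compiled form; this text tells all that it offers.
- The arm moves only by the tool drive_tool, never from a script. Its arguments are lists of equal length, an entry for each row: "dp": the shift along the world's x, y, z in mm, a list of three; "rotation": the turn, a rotation vector about the world's x, y, z in rad, a list of three; "grip": the closure, from 0 (fully open) to 1 (shut). A call has exactly 10 rows; each row shifts and turns the commanded pose from where the row before left it; what a row does not reach is not made up. A row lasts 1/12 s, in which the tool goes at most 41.7 mm and 7.16 degrees, less where a joint would pass 70% of its speed; a pose out of reach is approached as far as the arm can. A call is refused whole if a number of a shift passes 41.7 or a number of a turn 0.125, either way. A call with a gripper value outside its range is refused whole. The fingers move at their own pace and stop on an object; "squeeze" is the grip in N (left out, the last holds). Time passes only in rows, so rows that do not move let the fingers close, or fill a call up. It gives the time, the measured TCP pose, the force and the opening at its end, in the units of the state.
- bot.read_state(): the state, without advancing time (a new reading comes with each control period).
- eyes.camera(name): name is "scene" or "top"; returns a dict with "color" (384x512x3 uint8, blue, green, red), "fx", "fy", "cx", "cy" (pixels), "k1" (the pictures are not rectified: a ray, as slopes to the right and down, at radius r is drawn at 1 + k1 r^2 times it, then the intrinsics apply), "R" (3x3) and "t" (3): a world point X has camera coordinates R X + t. Camera axes: x right, y down, z forward; pixel columns grow to the right and rows downward; lengths in mm; the calibration is good to about 2 mm. A picture is of the moment at which its call begins. There is no depth.
- bot.sign_off(): hands the job in, once; it reports no verdict.
The state is a dict: "time_s": time; "q": joint angles; "joint_vel": joint speeds; "tau": joint torques, N m; "ee_pos": TCP position; "tcp_rot": TCP orientation; "wrist_force": force on the tool from outside, world axes, zero at the start; "wrist_torque": the same for the moment, N m; "gripper_width": finger opening in mm.
Only numpy, scipy, OpenCV 4.12 (cv2) and the standard library are available. Lean on these libraries where they do the work, as an engineer would, in place of code of your own. Each camera call takes 0.05 s, during which the arm holds its last target.

## Working session

There is one attempt and no reset: what is moved stays moved. The work goes in short steps, Python scripts to look and compute and a tool call to move; the robot and the scene stay as the last step left them, time stands still between calls to the robot, and variables do not carry over. Pictures are saved under pics/ and viewed, and the job is handed in when it is done.

Besides the shell and the picture viewer there is one more tool, called as name(argument=value, ...) on one line, values as JSON. drive_tool: Moves the arm, as the interface text tells. Its arguments: {"type":"object","properties":{"dp":{"type":"array"},"rotation":{"type":"array"},"grip":{"type":"array"},"squeeze":{"type":"number"}},"required":["dp","rotation","grip"]}

```bash
mkdir -p pics; python3 - <<'E'
from workcell import bot, eyes
import cv2
for n in("top","scene"):
    c=eyes.camera(n); cv2.imwrite(f"pics/{n}0.png",c["color"]); print(n,c["fx"],c["cx"],c["cy"],c["k1"],c["R"],c["t"])
s=bot.read_state(); print(s)
E
```

```text
top 473.736388067842 249.09720863490918 205.04188461166885 -0.15549802419422568 [[-0.02818094 -0.9994193   0.01915449]
 [-0.99561097  0.02635245 -0.08980175]
 [ 0.08924483 -0.02160112 -0.99577545]] [ -34.84360361  546.90674275 1215.53928514]
scene 476.4668600369264 253.92016428428485 192.56612622416824 0.027169175237341303 [[-0.88258161  0.47000776 -0.01193343]
 [ 0.33135201  0.6038059  -0.7249995 ]
 [-0.33354992 -0.64382539 -0.688646  ]] [ 509.23591351  -38.9464005  1418.83903382]
{'time_s': 0.1, 'q': array([-1.26442724e+00,  2.77119499e-01, -2.77544266e-02,  1.26803970e+00,
        3.02469535e-05,  1.46735874e+00]), 'joint_vel': array([ 0.00133346, -0.00137232,  0.00502496,  0.00025602, -0.00080807,
       -0.00098597]), 'tau': array([ 3.48705262e-04, -4.46708357e+01,  2.96127945e+01,  8.47528368e-03,
       -2.08973421e-05, -2.32501357e-06]), 'ee_pos': array([ 248.77761791, -572.56351174,  230.22766653]), 'tcp_rot': array([-3.13948980e+00, -2.48702652e-04,  4.09806381e-01]), 'wrist_force': array([ 0.06958101, -0.01693275,  0.57679651]), 'wrist_torque': array([0.06673502, 0.01098569, 0.04096918]), 'gripper_width': 85.59436237396305}
```

View pics/top0.png

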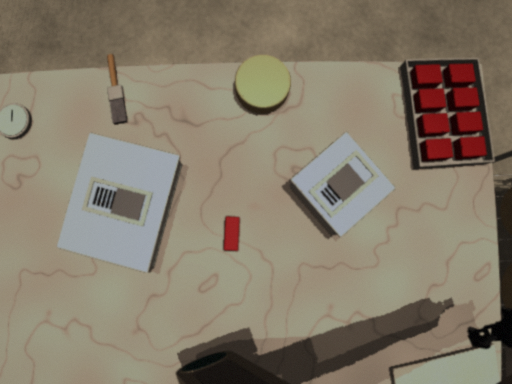

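View pics/scene0.png

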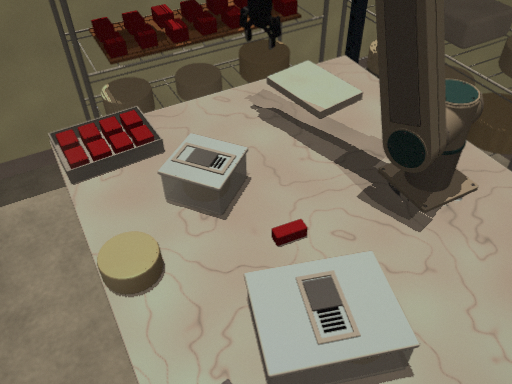

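The top view shows the large box at left: its dark plate is near pixel (129,204) and the uncovered slots near (102,197). The small box is at (342,185). Next I'll measure the plate and slots precisely.

```bash
cat > h.py <<'E'
import numpy as np, cv2
def ray_plane(c,px,z):
    K=np.array([[c["fx"],0,c["cx"]],[0,c["fy"],c["cy"]],[0,0,1.]])
    u=cv2.undistortPoints(np.array(px,float).reshape(-1,1,2),K,np.array([c["k1"],0,0,0,0.]) ).reshape(-1,2)
    R=np.array(c["R"]);t=np.array(c["t"]);C=-R.T@t
    d=np.c_[u,np.ones(len(u))]@R
    return C+d*((z-C[2])/d[:,2])[:,None]
E
python3 - <<'E'
from workcell import eyes
from h import *
for n,(x0,x1,y0,y1) in {"top":(75,165,165,235),"scene":(285,375,260,350)}.items():
    c=eyes.camera(n); im=c["color"]; g=cv2.cvtColor(im,cv2.COLOR_BGR2GRAY)
    crop=im[y0:y1,x0:x1]; cv2.imwrite(f"pics/{n}z.png",cv2.resize(crop,None,fx=6,fy=6,interpolation=cv2.INTER_CUBIC))
    m=np.zeros_like(g); m[y0:y1,x0:x1]=((g>50)&(g<130))[y0:y1,x0:x1]*255
    m=cv2.morphologyEx(m,cv2.MORPH_OPEN,np.ones((5,5)))
    for k in cv2.findContours(m,cv2.RETR_EXTERNAL,cv2.CHAIN_APPROX_NONE)[0]:
        if cv2.contourArea(k)>200:
            r=cv2.minAreaRect(k); b=cv2.boxPoints(r); print(n,r,ray_plane(c,[r[0]],115).round(1),ray_plane(c,b,115).round(1).tolist())
    m=np.zeros_like(g); m[y0:y1,x0:x1]=(g<45)[y0:y1,x0:x1]*255
    for k in cv2.findContours(m,cv2.RETR_EXTERNAL,cv2.CHAIN_APPROX_NONE)[0]:
        if cv2.contourArea(k)>8:
            r=cv2.minAreaRect(k); print(n,"slot",np.round(r[0],1),r[1],ray_plane(c,[r[0]],110).round(1))
E
```

```text
top ((127.50623321533203, 203.60166931152344), (30.146526336669922, 27.054576873779297), 14.931418418884277) [[549.1 248.9 115. ]] [[527.7, 294.0, 115.0], [591.6, 276.5, 115.0], [570.4, 204.1, 115.0], [506.9, 221.8, 115.0]]
scene ((321.8893127441406, 292.8725280761719), (30.528289794921875, 35.162567138671875), 79.99201965332031) [[547.3 249.1 115. ]] [[567.7, 203.6, 115.0], [493.5, 225.6, 115.0], [527.8, 292.6, 115.0], [597.7, 271.2, 115.0]]
scene slot [334.4 328.7] (2.353393316268921, 21.376657485961914) [[570.3 327.9 110. ]]
scene slot [332.6 324.1] (2.3533935546875, 21.1805419921875) [[567.6 317.8 110. ]]
scene slot [330.9 319.2] (1.9611611366271973, 20.592193603515625) [[564.2 307.2 110. ]]
scene slot [329.1 314.4] (1.9611611366271973, 20.396076202392578) [[561.2 296.3 110. ]]
scene slot [327.2 309.2] (3.2557642459869385, 20.39459800720215) [[557.6 284.5 110. ]]
```

View pics/topz.png

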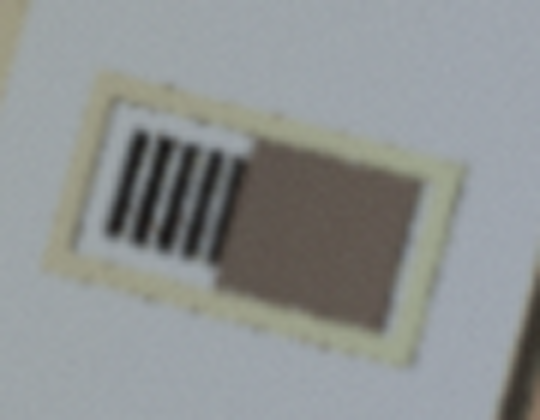

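View pics/scenez.png

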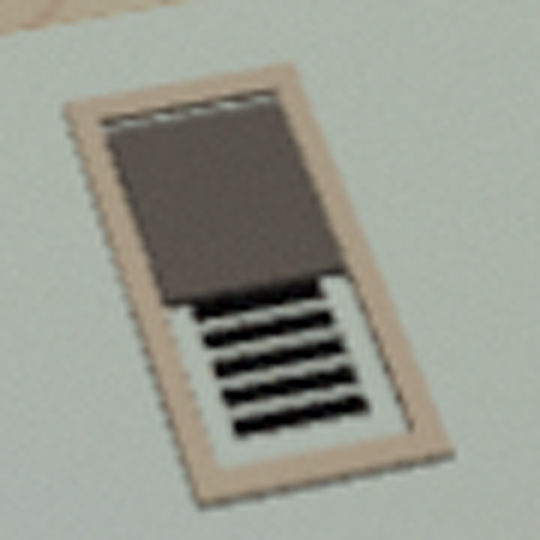

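Both views agree. The plate centre is about (548, 249), and the closing direction is about (0.28, 0.96), with roughly 58–66 mm left to go. Next I'll fly over with the fingers shut, passing well above the small box.

drive_tool(dp=[[10,27.4,0],[10,27.4,0],[10,27.4,0],[10,27.4,0],[10,27.4,0],[10,27.4,0],[10,27.4,0],[10,27.4,0],[10,27.4,0],[10,27.4,0]], rotation=[[0,0,0.088],[0,0,0.088],[0,0,0.088],[0,0,0.088],[0,0,0.088],[0,0,0.088],[0,0,0.088],[0,0,0.088],[0,0,0.088],[0,0,0.088]], grip=[1,1,1,1,1,1,1,1,1,1], squeeze=40)

```text
time_s: 1.03
ee_pos: [349.1, -297.8, 231.2]
tcp_rot: [-3.142, -0.0, 1.294]
wrist_force: [1.5, 0.5, -0.4]
gripper_width: -0.1
```

drive_tool(dp=[[10,27.4,0],[10,27.4,0],[10,27.4,0],[10,27.4,0],[10,27.4,0],[10,27.4,0],[10,27.4,0],[10,27.4,0],[10,27.4,0],[10,27.4,0]], rotation=[[0,0,0],[0,0,0],[0,0,0],[0,0,0],[0,0,0],[0,0,0],[0,0,0],[0,0,0],[0,0,0],[0,0,0]], grip=[1,1,1,1,1,1,1,1,1,1])

```text
time_s: 1.87
ee_pos: [449.1, -23.7, 231.3]
tcp_rot: [3.142, 0.0, 1.29]
wrist_force: [0.5, -0.7, -1.0]
gripper_width: -0.1
```

drive_tool(dp=[[11,30.3,0],[11,30.3,0],[11,30.3,0],[11,30.3,0],[11,30.3,0],[11,30.3,0],[11,30.3,0],[11,30.3,0],[11,30.3,0],[0,0,0]], rotation=[[0,0,0],[0,0,0],[0,0,0],[0,0,0],[0,0,0],[0,0,0],[0,0,0],[0,0,0],[0,0,0],[0,0,0]], grip=[1,1,1,1,1,1,1,1,1,1])

```text
time_s: 2.7
ee_pos: [549.8, 252.1, 230.9]
tcp_rot: [3.141, -0.003, 1.294]
wrist_force: [0.6, -0.7, -0.6]
gripper_width: -0.0
```

drive_tool(dp=[[0,0,-20],[0,0,-20],[0,0,-20],[0,0,-15],[0,0,-12],[0,0,-10],[0,0,-5],[0,0,-4],[0,0,-2],[0,0,0]], rotation=[[0,0,0],[0,0,0],[0,0,0],[0,0,0],[0,0,0],[0,0,0],[0,0,0],[0,0,0],[0,0,0],[0,0,0]], grip=[1,1,1,1,1,1,1,1,1,1])

```text
time_s: 3.53
ee_pos: [548.3, 247.5, 123.6]
tcp_rot: [3.141, -0.0, 1.29]
wrist_force: [-0.5, 0.9, 0.8]
gripper_width: -0.1
```

drive_tool(dp=[[0,0,-1.5],[0,0,-1.5],[0,0,-1],[0,0,-1],[0,0,-1],[0,0,-1],[0,0,-0.5],[0,0,-0.5],[0,0,0],[0,0,0]], rotation=[[0,0,0],[0,0,0],[0,0,0],[0,0,0],[0,0,0],[0,0,0],[0,0,0],[0,0,0],[0,0,0],[0,0,0]], grip=[1,1,1,1,1,1,1,1,1,1])

```text
time_s: 4.37
ee_pos: [548.0, 247.4, 115.3]
tcp_rot: [-3.142, 0.0, 1.29]
wrist_force: [-0.5, -0.2, 0.2]
gripper_width: 0.2
```

```bash
python3 - <<'E'
from workcell import bot, eyes
import cv2
c=eyes.camera("scene")["color"]; cv2.imwrite("pics/s1.png",cv2.resize(c[220:384,220:440],None,fx=3,fy=3))
s=bot.read_state(); print(s["ee_pos"],s["wrist_force"])
E
```

```text
[548.01578618 247.43800972 115.31678175] [-0.33529167  0.32995698 -0.16889341]
```

View pics/s1.png

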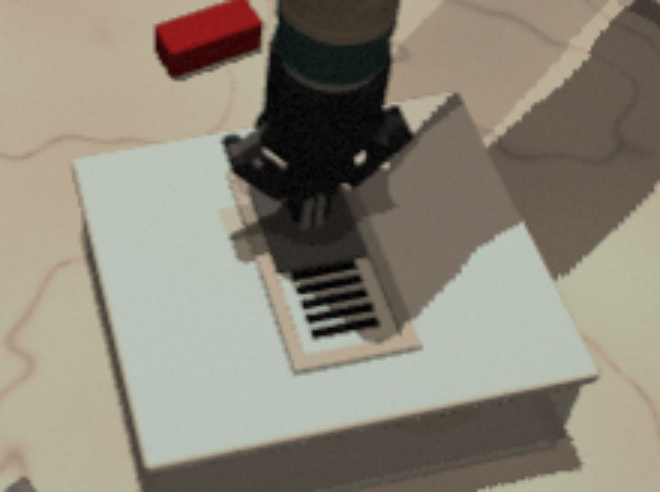

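The picture shows the shut fingertips over the middle of the plate, near crop pixel (313,215), with no contact force yet. I'll press down in small steps.

drive_tool(dp=[[0,0,-0.5],[0,0,0],[0,0,-0.5],[0,0,0],[0,0,-0.5],[0,0,0],[0,0,0],[0,0,0],[0,0,0],[0,0,0]], rotation=[[0,0,0],[0,0,0],[0,0,0],[0,0,0],[0,0,0],[0,0,0],[0,0,0],[0,0,0],[0,0,0],[0,0,0]], grip=[1,1,1,1,1,1,1,1,1,1])

```text
time_s: 5.25
ee_pos: [548.2, 247.6, 115.0]
tcp_rot: [3.141, -0.001, 1.29]
wrist_force: [-2.9, -0.7, 7.4]
gripper_width: -0.3
```

drive_tool(dp=[[0,0,-0.5],[0,0,0],[0.85,2.9,0],[0.85,2.9,0],[0.85,2.9,0],[0.85,2.9,0],[0.85,2.9,0],[0.85,2.9,0],[0.85,2.9,0],[0.85,2.9,0]], rotation=[[0,0,0],[0,0,0],[0,0,0],[0,0,0],[0,0,0],[0,0,0],[0,0,0],[0,0,0],[0,0,0],[0,0,0]], grip=[1,1,1,1,1,1,1,1,1,1])

```text
time_s: 6.08
ee_pos: [555.0, 271.1, 115.0]
tcp_rot: [3.141, -0.001, 1.29]
wrist_force: [-3.7, -1.0, 9.4]
gripper_width: -0.0
```

```bash
python3 - <<'E'
from workcell import bot, eyes
import cv2
c=eyes.camera("scene")["color"]; cv2.imwrite("pics/s2.png",cv2.resize(c[220:384,220:440],None,fx=3,fy=3))
s=bot.read_state(); print(s["ee_pos"],s["wrist_force"])
E
```

```text
[555.21683562 271.61216045 114.97943435] [-2.91287574 -0.81811087  9.81207097]
```

View pics/s2.png

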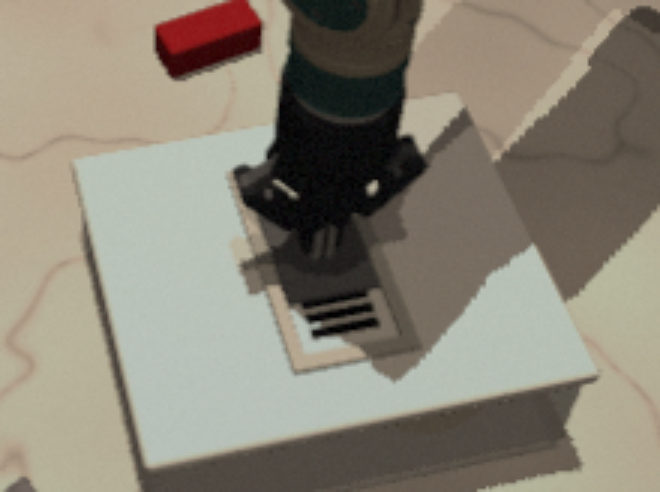

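The plate is following the finger: two slots are covered and three remain. I'll continue the slide.

drive_tool(dp=[[0.85,2.9,0],[0.85,2.9,0],[0.85,2.9,0],[0.85,2.9,0],[0.85,2.9,0],[0.85,2.9,0],[0.85,2.9,0],[0.85,2.9,0],[0.85,2.9,0],[0.85,2.9,0]], rotation=[[0,0,0],[0,0,0],[0,0,0],[0,0,0],[0,0,0],[0,0,0],[0,0,0],[0,0,0],[0,0,0],[0,0,0]], grip=[1,1,1,1,1,1,1,1,1,1])

```text
time_s: 6.97
ee_pos: [563.5, 300.1, 115.0]
tcp_rot: [3.141, -0.001, 1.29]
wrist_force: [-2.6, -1.1, 9.2]
gripper_width: -0.1
```

```bash
python3 - <<'E'
from workcell import bot, eyes
import cv2
c=eyes.camera("scene")["color"]; cv2.imwrite("pics/s3.png",cv2.resize(c[220:384,220:440],None,fx=3,fy=3))
s=bot.read_state(); print(s["ee_pos"],s["wrist_force"])
E
```

```text
[563.64461814 300.69523842 115.003362  ] [-2.63501292  0.13726329  8.4775749 ]
```

View pics/s3.png

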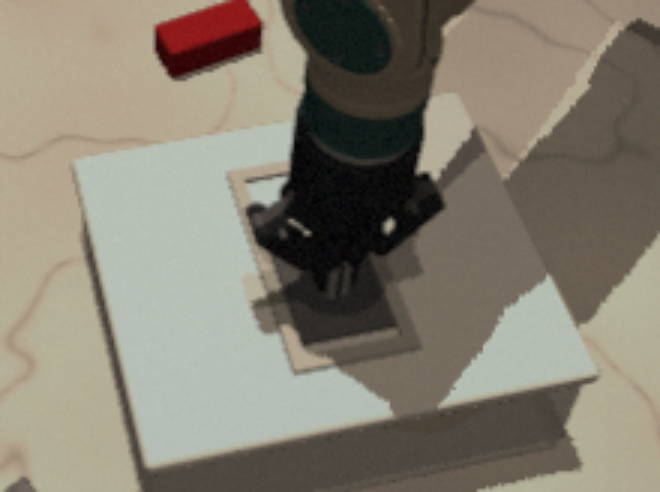

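All slots are now covered. A narrow gap to the frame end remains, so I'll push up to the stop at a slower speed.

drive_tool(dp=[[0.4,1.45,0],[0.4,1.45,0],[0.4,1.45,0],[0.4,1.45,0],[0.4,1.45,0],[0.4,1.45,0],[0,0,0],[0,0,0],[0,0,0],[0,0,0]], rotation=[[0,0,0],[0,0,0],[0,0,0],[0,0,0],[0,0,0],[0,0,0],[0,0,0],[0,0,0],[0,0,0],[0,0,0]], grip=[1,1,1,1,1,1,1,1,1,1])

```text
time_s: 7.85
ee_pos: [565.4, 306.6, 115.0]
tcp_rot: [3.141, 0.004, 1.289]
wrist_force: [-3.7, -4.8, 11.0]
gripper_width: -0.1
```

```bash
python3 - <<'E'
from workcell import bot, eyes
import cv2
c=eyes.camera("scene")["color"]; cv2.imwrite("pics/s4.png",cv2.resize(c[260:360,280:380],None,fx=6,fy=6))
s=bot.read_state(); print(s["ee_pos"],s["wrist_force"])
E
```

```text
[565.35874579 306.63304132 114.98854212] [-4.49406266 -6.21758838 11.34696652]
```

View pics/s4.png

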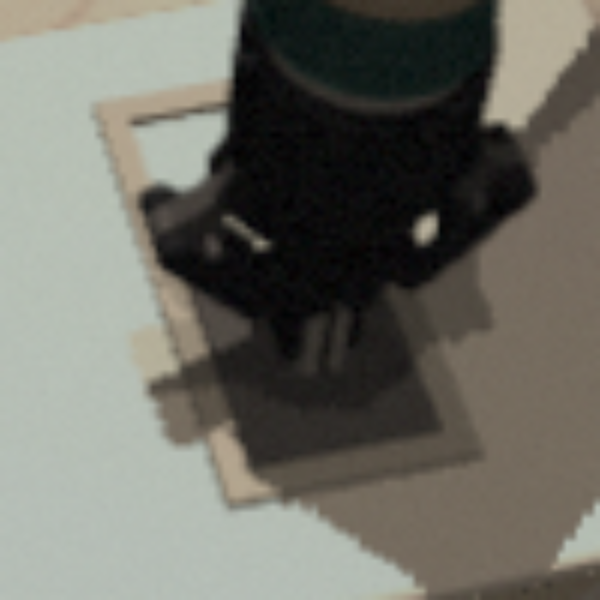

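The plate has reached the frame end: the tool stopped about 2.5 mm short of its command, with about 6 N opposing it. Next I'll lift straight up.

drive_tool(dp=[[0,0,2],[0,0,4],[0,0,10],[0,0,20],[0,0,20],[0,0,20],[0,0,20],[0,0,14],[0,0,0],[0,0,0]], rotation=[[0,0,0],[0,0,0],[0,0,0],[0,0,0],[0,0,0],[0,0,0],[0,0,0],[0,0,0],[0,0,0],[0,0,0]], grip=[1,1,1,1,1,1,1,1,1,1])

```text
time_s: 8.73
ee_pos: [566.5, 308.9, 224.5]
tcp_rot: [3.14, -0.002, 1.29]
wrist_force: [-0.3, -0.5, -0.2]
gripper_width: 0.0
```

drive_tool(dp=[[0,-30,0],[0,-30,0],[0,-30,0],[0,-30,0],[0,-30,0],[0,-20,0],[0,-10,0],[0,0,0],[0,0,0],[0,0,0]], rotation=[[0,0,0],[0,0,0],[0,0,0],[0,0,0],[0,0,0],[0,0,0],[0,0,0],[0,0,0],[0,0,0],[0,0,0]], grip=[1,1,1,1,1,1,1,1,1,1])

```text
time_s: 9.57
ee_pos: [565.5, 129.3, 222.8]
tcp_rot: [-3.141, -0.0, 1.291]
wrist_force: [0.3, -0.4, -0.1]
gripper_width: -0.1
```

```bash
python3 - <<'E'
from workcell import bot, eyes
from h import *
for n in("top","scene"):
    c=eyes.camera(n); im=c["color"]; cv2.imwrite(f"pics/{n}9.png",im)
    if n=="scene": cv2.imwrite("pics/s9z.png",cv2.resize(im[260:360,280:380],None,fx=6,fy=6))
s=bot.read_state(); print(s["ee_pos"],s["wrist_force"],s["joint_vel"].round(3))
E
```

```text
[565.62843351 129.59533316 223.0510451 ] [ 0.06956426 -0.03893286 -0.74271548] [-0.    -0.001  0.003  0.001 -0.003 -0.002]
```

View pics/s9z.png

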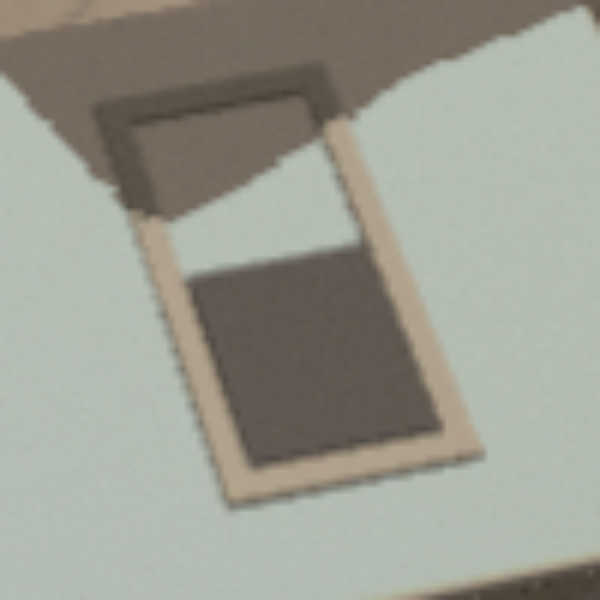

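View pics/top9.png

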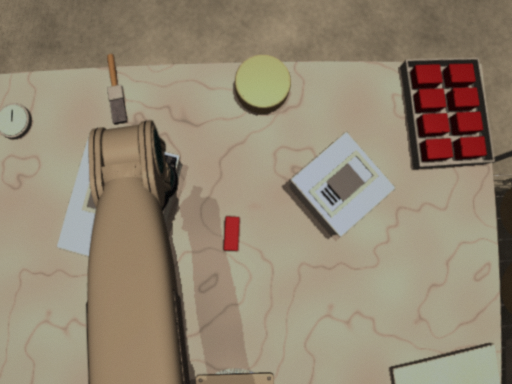

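The large plate is flush with the frame end (crop pixel (345,450)) with no slots showing. The small vent at (345,185) looks the same as at the start, and the arm is clear and still.

```bash
python3 -c "
from workcell import bot
bot.sign_off()"
```

```text
the job is handed in; nothing more can be done
```

The large box's vent is shut, and I handed the job in at about 9.7 s of the 29 s allowed. I pressed the shut fingers on the plate with about 10 N and slid it roughly 60 mm along its frame until it hit the end stop. Then I lifted straight off and moved the arm clear.

- **Large vent:** the last scene picture shows the plate flush with the closed end of the frame and no slots visible. At the stop, the tool ended about 2.5 mm short of its command with about 6 N opposing it. The top camera could not confirm this because the arm was blocking its view.
- **Small vent:** by eye it looks the same as at the start in the top picture. I did not measure it, but the arm only passed over it with about 115 mm of clearance.
- **Robot at hand-in:** it was still, with the wrist force within noise of zero (0.7 N).

No check failed or disagreed.

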